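Set up the scent range display

TASK

Set up the display board: lay the lilac soap slice that lies on the bare table flat on the sloping wooden rest, close down against its ledge, and stand the three amber bottles nearest the board on its coasters, one to each, upright and centred, in order of height with the tallest beside the sloping rest and the shortest farthest from it. Let go of everything, and leave the small pigment jar and the red marker on the table where they are.

Things in the scene. Friction and masses are not known exactly. Their poses are not given: they have to be found in the camera images.
- soap_slice_center (a point): Slice of lilac soap lying flat on the table, 25 mm thick (lying: 25 mm high), 67 x 57 mm in plan; this point is its centre. Its x axis runs through the 25 mm thickness (vertical at the start), y along its 67 mm length, z along its 57 mm width. Rigid, about 90 g.
- bottle_small_center (a point): The shortest of the three loose amber round bottles with a black screw cap: 38 mm across, 78 mm tall with its cap; full width up to about 50 mm above its foot, then it narrows to the cap. It stands upright on the clear part of the table beside or in front of the display board. This point is its centre, 39 mm above its foot; z is its upright axis.
- bottle_middle_center (a point): The middle one of the three loose amber round bottles with a black screw cap: 61 mm across, 104 mm tall with its cap; full width up to about 70 mm above its foot, then it narrows to the cap. It stands upright on the clear part of the table beside or in front of the display board. This point is its centre, 52 mm above its foot; z is its upright axis.
- bottle_tall_center (a point): The tallest of the three loose amber round bottles with a black screw cap: 62 mm across, 127 mm tall with its cap; full width up to about 90 mm above its foot, then it narrows to the cap. It stands upright on the clear part of the table beside or in front of the display board. This point is its centre, 63.5 mm above its foot; z is its upright axis.
- slope: Sloping plate of the fixed wooden soap rest, 88 mm wide, 84 mm up the slope, rising at 20 degrees away from the robot, with a ledge along its lower edge that stands 13 mm above the plate. Origin: on the plate's upper face at the middle of the ledge's inner side, 28 mm above the table; x straight up the slope, y left along the ledge, z square out of the plate. The rest's centre is 40 mm behind it.
- coaster_a_top (a point): One of three identical round pale wooden coasters with a darker disc on top, 84 mm across, 5 mm thick, fixed on the low board (440 x 112 x 12 mm); this point is the centre of its top, 17 mm above the table, z up. Coasters and soap rest stand in one straight row, 110 mm apart, the rest at one end. It lies in either of the two inner places.
- coaster_b_top (a point): One of three identical round pale wooden coasters with a darker disc on top, 84 mm across, 5 mm thick, fixed on the low board (440 x 112 x 12 mm); this point is the centre of its top, 17 mm above the table, z up. Coasters and soap rest stand in one straight row, 110 mm apart, the rest at one end. It lies in either of the two inner places.
- coaster_c_top (a point): One of three identical round pale wooden coasters with a darker disc on top, 84 mm across, 5 mm thick, fixed on the low board (440 x 112 x 12 mm); this point is the centre of its top, 17 mm above the table, z up. Coasters and soap rest stand in one straight row, 110 mm apart, the rest at one end. It lies at the end of the row opposite the soap rest.
- pigment_jar_center (a point): Bystander: small round pigment jar with a white lid, 47 mm across and 47 mm tall, loose on the table in front of the board; this point is its centre. To be left alone.
- marker: Bystander: red marker pen, 136 mm long and 18 mm thick, lying loose near the table's front edge; the origin is under its middle, y along it. To be left alone.

How it is judged:
By the outcome, as a careful person would: the job done as asked, in the order asked, and still so for the second after the job is handed in, with the robot touching nothing.
It also fails if it takes over 96 s, if anything falls off the work surface, if the arm or the gripper's body presses on something with over 40 N, if the wrist force passes 120 N, or if a joint passes its speed limit or range.

ROBOT

A 6-joint arm with a two-finger parallel gripper is mounted at the origin on a cart in front of the work surface, level with it; the furniture and walls round the work are solid. World frame = base frame: x ahead of the robot, y to its left, z up, the work surface at z = 0. Lengths are in m, angles in rad, forces in N, time in s.
With the tool pointing down it reaches from about 0.25 to 0.725 m from the base axis. Payload 4 kg.
Tool frame: the origin (TCP) lies midway between the tips of the shut fingers; the grasp point (between the pads) lies 19 mm behind it; z points along the fingers, y is the line along which they close (so a half turn about z gives the same grasp; the last joint's range is limited). The gripper opens to 85 mm and grips with 20 to 120 N. Pads are 22 mm wide; open, the fingers measure 114 mm over their backs; the gripper's body (76 mm by 85 mm) begins 54 mm behind the grasp point. The pads swing forward as they close: fully open they stand 13 mm farther back than shut.
Start: joints at [1.122, 0.241, 0.005, 1.335, 0, 1.571], TCP at [0.217, 0.45, 0.231] pointing down, gripper open.
Joint ranges: [-2.72, 2.72], [-1.05, 1.87], [-1.09, 1.28], [-1.99, 2.15], [-1.42, 1.44], [-3.14, 3.14]. Speed limits (rad/s): [2.79, 2.79, 3.14, 3.14, 3.14, 3.14].

INTERFACE

Orientations are given as a unit quaternion [x, y, z, w].
In Python, from workcell import bot gives the robot as it stands. The module is installed in compiled form; this text tells all that it offers.
- The arm moves only by the tool drive_tool, never from a script. Its arguments are lists of equal length, an entry for each row: "slide": the shift along the tool's x, y, z scaled (see below), a list of three; "rotation": the turn, a rotation vector about the tool's x, y, z scaled (see below), a list of three. A call has exactly 8 rows; each row is the pose to reach, as a shift and turn from the pose commanded when the call began, along the tool's axes at that moment; what a row does not reach only later rows make up. The controller multiplies each number of a shift by 250 mm and each number of a turn by 0.5 rad. A row lasts 1/8 s, in which the tool goes at most 62.5 mm and 10.7 degrees, less where a joint would pass 70% of its speed; a pose out of reach is approached as far as the arm can. A call with a number of a shift or a turn outside -1 to 1 is refused whole. A call with a gripper value outside its range is refused whole. "gripper" is the opening, from 0 (shut) to 1 (fully open), set as the call begins (left out, the last holds). The fingers move at their own pace and stop on an object; the grip force is fixed at half the most. Time passes only in rows, so rows that repeat a pose let the fingers close, or fill a call up. It gives the time, the measured TCP pose, the force, the opening and the grip force at its end, in the units of the state.
- bot.get_obs(): the state, without advancing time (a new reading comes with each control period).
- bot.camera(name): name is "scene" or "side" or "wrist"; returns a dict with "image" (420x560x3 uint8, red, green, blue), "z_map" (420x560 float32, m along the optical axis (not along the pixel's ray), 0 where there is no reading), "camera_matrix" (3x3 intrinsics, pixels), "k1" (the pictures are not rectified: a ray, as slopes to the right and down, at radius r is drawn at 1 + k1 r^2 times it, then the intrinsics apply), "xyz" and "orientation" of the camera in the world. Camera axes: x right, y up, looking along -z (the intrinsics and any distortion apply to the point x, -y, -z); pixel columns grow to the right and rows downward; lengths in m; the calibration is good to about 2 mm. A picture is of the moment at which its call begins.
- bot.job_done(): hands the job in; it is judged then, once.
The state is a dict: "clock": time; "joint_pos": joint angles; "joint_vel": joint speeds; "tau": joint torques, N m; "eef_pos": TCP position; "tool_rot": TCP orientation; "ft_force": force on the tool from outside, world axes, zero at the start; "ft_torque": the same for the moment, N m; "grip_width": finger opening in m; "grasp_force": force on a finger pad.
Only numpy, scipy, OpenCV 4.12 (cv2) and the standard library are available. Lean on these libraries where they do the work, as an engineer would, in place of code of your own. Each camera call takes 0.05 s, during which the arm holds its last target. There are 200 camera calls.

## Working session

There is one attempt and no reset: what is moved stays moved. The work goes in short steps, Python scripts to look and compute and a tool call to move; the robot and the scene stay as the last step left them, time stands still between calls to the robot, and variables do not carry over. Pictures are saved under pics/ and viewed, at most 14 in all, crops included, and the job is handed in when it is done.

Besides the shell and the picture viewer there is one more tool, called after "Request:" by a JSON object that holds its "api" and its "payload", one argument or row to a line. drive_tool: Moves the arm, as the interface text tells. Shifts and turns lie within -1 to 1; 1 stands for 250 mm of shift or 0.5 rad of turn. Its arguments: {"type":"object","properties":{"slide":{"type":"array","items":{"type":"array","items":{"type":"number"}}},"rotation":{"type":"array","items":{"type":"array","items":{"type":"number"}}},"gripper":{"type":"number"}},"required":["slide","rotation"]}

```bash
mkdir -p pics; cat > h.py <<'E'
import numpy as np, cv2
from scipy.spatial.transform import Rotation as R
from workcell import bot
def cam(n):
    c=bot.camera(n); return c
def cloud(c):
    K=np.array(c["camera_matrix"]); z=c["z_map"]; h,w=z.shape
    v,u=np.mgrid[:h,:w]; xd=(u-K[0,2])/K[0,0]; yd=(v-K[1,2])/K[1,1]
    x,y=xd.copy(),yd.copy()
    for _ in range(15):
        s=1+c["k1"]*(x*x+y*y); x=xd/s; y=yd/s
    P=np.stack([x*z,-y*z,-z],-1)
    W=P@R.from_quat(c["orientation"]).as_matrix().T+np.array(c["xyz"])
    W[z==0]=np.nan
    return W
E
python3 - <<'E'
from h import *
for n in ("scene","side","wrist"):
    c=cam(n); cv2.imwrite(f"pics/{n}0.png",c["image"][:,:,::-1]); np.savez(f"{n}0.npz",W=cloud(c),im=c["image"])
    print(n,c["xyz"],c["orientation"],c["k1"])
print(bot.get_obs())
E
```

```text
scene [-0.27847283 -0.41335231  0.67264875] [ 0.40106896 -0.24268654 -0.44342874  0.76394888] -0.09843362929575467
side [0.13297861 0.8187814  0.63387412] [-0.098033    0.46744559  0.85964844 -0.18135245] 0.02989366105822753
wrist [0.14344081 0.48524191 0.37268441] [-0.13749887 -0.08561292  0.52517761  0.83543579] -0.07173453750188839
{'clock': 0.15, 'joint_pos': array([1.12198599e+00, 2.41258458e-01, 4.04925650e-03, 1.33525685e+00,
       3.57153234e-05, 1.57080785e+00]), 'joint_vel': array([ 0.00020113, -0.00219463,  0.00587486,  0.00043691,  0.00040728,
        0.00020494]), 'tau': array([ 8.75858732e-04, -3.72633684e+01,  2.52639037e+01,  1.23973578e-02,
        2.43380458e-05, -2.11504039e-05]), 'eef_pos': array([0.21672252, 0.45004083, 0.23061419]), 'tool_rot': array([ 2.22532037e-01,  9.74925020e-01, -8.09957048e-04, -2.03184248e-04]), 'ft_force': array([-0.82269823, -0.36283355, -0.1971538 ]), 'ft_torque': array([-0.00314947, -0.01426923, -0.01003738]), 'grasp_force': 0.0, 'grip_width': 0.08527614301210774}
```

View pics/scene0.png

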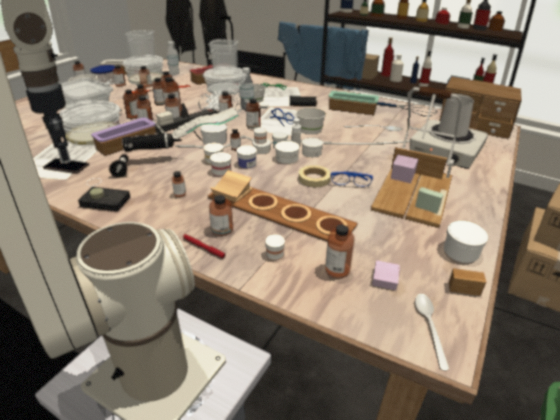

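View pics/side0.png

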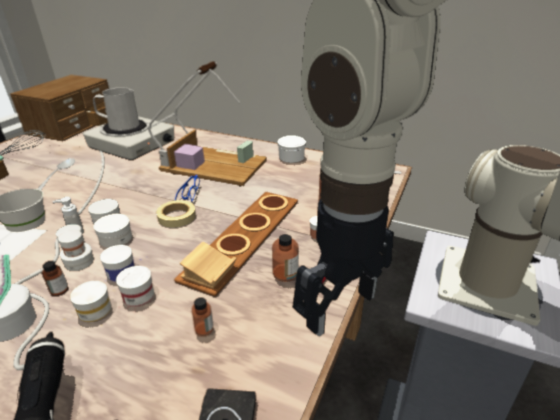

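The scene view shows the rest at (231,185), coasters at (263,201), (296,213), (327,225), bottles small (179,184), middle (220,215), tall (339,250), the lilac slice (387,275), jar (274,246) and marker (204,245). The side view shows the rest at (208,266), coasters at (233,244), (255,222), (273,202), the small bottle (203,318) and a larger bottle (285,258).

```bash
python3 - <<'E'
from h import *
S=np.load("scene0.npz");D=np.load("side0.npz")
for nm,px in dict(small=(179,184),mid=(220,215),tall=(339,250),soap=(387,269),c1=(263,201),c2=(296,213),c3=(327,225),rest=(231,185),jar=(274,240),mark=(204,245)).items():
    print(nm,S["W"][px[1],px[0]].round(3))
for nm,px in dict(small=(203,318),mid=(285,258),rest=(208,266),c1=(233,244),c2=(255,222),c3=(273,202)).items():
    print(nm,D["W"][px[1],px[0]].round(3))
big=cv2.resize(S["im"][150:300,150:420],None,fx=2.9,fy=2.9,interpolation=cv2.INTER_CUBIC); cv2.imwrite("pics/s1.png",big[:,:,::-1])
# top-down height map from both, 1mm
res=500;x0,y0=0.1,-0.4
H=np.zeros((600,900,3),np.uint8)
for k,d in ((0,S),(1,D)):
    W=d["W"].reshape(-1,3);C=d["im"].reshape(-1,3)
    ok=np.isfinite(W).all(1)&(W[:,2]<.2)&(W[:,2]>-.02);W=W[ok];C=C[ok]
    r=((.75-W[:,0])*600).astype(int);c=((.5-W[:,1])*400*1.5).astype(int)
    m=(r>=0)&(r<300)&(c>=0)&(c<600)
    T=np.zeros((300,600,3),np.uint8);T[r[m],c[m]]=C[m]
    H[300*k:300*k+300,:600]=T
cv2.imwrite("pics/top.png",H[:,:600,::-1])
E
```

```text
small [0.492 0.354 0.048]
mid [0.401 0.136 0.068]
tall [ 0.405 -0.187  0.086]
soap [ 0.468 -0.288  0.025]
c1 [0.579 0.117 0.017]
c2 [0.574 0.007 0.017]
c3 [ 0.564 -0.092  0.019]
rest [0.575 0.226 0.04 ]
jar [ 0.403 -0.022  0.05 ]
mark [0.336 0.142 0.014]
small [0.493 0.385 0.049]
mid [0.413 0.184 0.07 ]
rest [0.573 0.244 0.039]
c1 [0.579 0.127 0.017]
c2 [0.572 0.022 0.02 ]
c3 [ 0.572 -0.09   0.019]
```

View pics/s1.png

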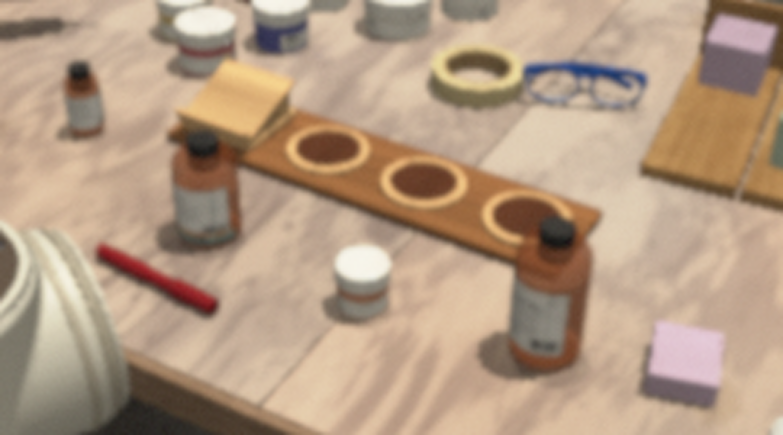

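View pics/top.png

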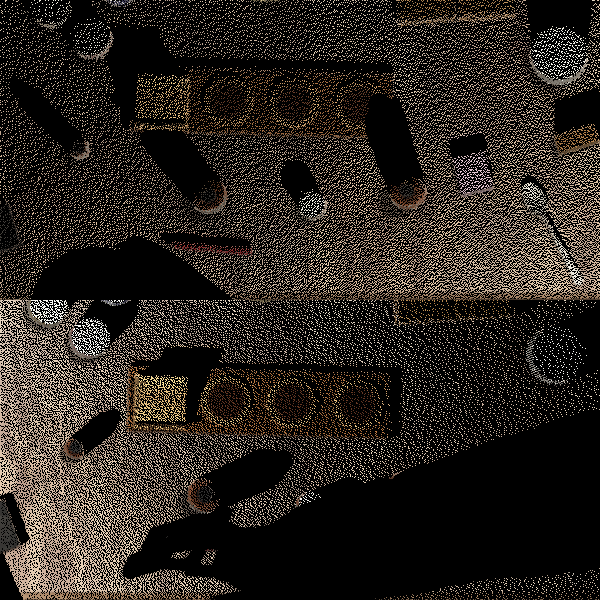

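```bash
cat >> h.py <<'E'
from scipy.optimize import least_squares
def circ(P,c0,r):
    f=least_squares(lambda c:np.hypot(*(P[:,:2]-c).T)-r,c0,loss="soft_l1",f_scale=.001)
    return f.x,np.abs(f.fun).mean()
def rayz(c,h):
    "pixel rays intersected with plane z=h"
    d=dict(c); d["z_map"]=np.ones_like(c["z_map"]); o=np.array(c["xyz"]); W=cloud(d)-o
    return o+W*((h-o[2])/W[...,2:3])
E
python3 - <<'E'
from h import *
for n in ("scene","side"):
    c=cam(n); W=cloud(c); im=c["image"]; hsv=cv2.cvtColor(im,cv2.COLOR_RGB2HSV)
    print(n)
    for nm,c0,r,zt in (("small",(.50,.37),.019,.046),("mid",(.425,.155),.0305,.066),("tall",(.43,-.18),.031,.086),("jar",(.405,-.025),.0235,.04)):
        d=np.hypot(W[...,0]-c0[0],W[...,1]-c0[1]); m=(d<.06)&(W[...,2]>.012)&(W[...,2]<zt)
        if m.sum()>30: print(nm,m.sum(),*circ(W[m],c0,r))
    Q=rayz(c,.017)
    for nm,c0 in (("a",(.579,.122)),("b",(.573,.012)),("c",(.568,-.095))):
        d=np.hypot(Q[...,0]-c0[0],Q[...,1]-c0[1]); m=(d<.05)&(hsv[...,2]<115)&(abs(W[...,2]-.017)<.008)
        # dark disc: contour -> fit circle
        lab=cv2.connectedComponentsWithStats(((d<.036)&(hsv[...,2]<np.median(hsv[...,2][d<.02])+25)&(abs(W[...,2]-.017)<.01)).astype(np.uint8))
        i=1+np.argmax(lab[2][1:,4]); mm=lab[1]==i
        ring=(d<.052)&(d>.025)&(im[...,1]>1.25*np.median(im[...,1][(d>.046)&(d<.052)]))&(abs(W[...,2]-.017)<.012)
        f=least_squares(lambda p:np.hypot(Q[ring][:,0]-p[0],Q[ring][:,1]-p[1])-p[2],(*c0,.037),loss="soft_l1",f_scale=.002)
        print(nm,"disc",Q[mm].mean(0)[:2].round(4),mm.sum(),"ring",f.x.round(4),ring.sum())
    m=(W[...,2]>.018)&(abs(W[...,0]-.465)<.06)&(abs(W[...,1]+.288)<.05)&(W[...,2]<.04)
    if m.sum()>50: print("soap",m.sum(),cv2.minAreaRect(W[m][:,:2].astype(np.float32)*1000),np.median(W[m][:,2]))
    # rest points
    m=(W[...,2]>.03)&(abs(W[...,0]-.59)<.07)&(abs(W[...,1]-.235)<.06)
    P=W[m]; print("rest",m.sum(),P.min(0),P.max(0),cv2.minAreaRect(P[:,:2].astype(np.float32)*1000))
    for x in np.arange(.52,.65,.006):
        q=P[(abs(P[:,0]-x)<.003)&(abs(P[:,1]-.232)<.02)]
        if len(q): print(round(x,3),q[:,2].mean().round(4),end="; ")
    q=P[(P[:,0]>.55)]; A=np.c_[q[:,:2],np.ones(len(q))]; g=least_squares(lambda p:A@p-q[:,2],(0.3,0,0),loss="soft_l1",f_scale=.002).x; print("plane",g)
E
```

```text
scene
small 114 [0.50532835 0.3714343 ] 0.0015521998170978163
mid 394 [0.42639502 0.15402623] 0.0010467723354986417
tall 658 [ 0.43445328 -0.17857814] 0.0008406419362674082
jar 155 [ 0.40896394 -0.019912  ] 0.0009996772536771275
a disc [0.5812 0.1194] 150 ring [0.5825 0.1198 0.039 ] 163
b disc [0.5777 0.0101] 173 ring [0.579  0.0097 0.0387] 207
c disc [ 0.5756 -0.0949] 161 ring [ 0.5759 -0.0999  0.0385] 143
soap 517 ((461.3332824707031, -288.55706787109375), (70.73107147216797, 57.118404388427734), 13.653267860412598) 0.023961545499180836
rest 646 [0.53194087 0.18393395 0.03008894] [0.62693628 0.27612312 0.05794314] ((579.2760009765625, 229.39019775390625), (91.94702911376953, 93.06201171875), 88.38677215576172)
0.532 0.0371; 0.538 0.0363; 0.544 0.0384; 0.55 0.0339; 0.556 0.0322; 0.562 0.0345; 0.568 0.0372; 0.574 0.0397; 0.58 0.0406; 0.586 0.0433; 0.592 0.0447; 0.598 0.0471; 0.604 0.0494; 0.61 0.0516; 0.616 0.0538; 0.622 0.0554; plane [ 0.34793784 -0.00563952 -0.15970055]
side
small 246 [0.50444548 0.37183148] 0.0006568074731081989
mid 490 [0.42566009 0.1554934 ] 0.000778834052991398
tall 36 [ 0.43261692 -0.17535393] 0.0005409795765972873
jar 50 [0.42786316 0.02148934] 0.0017254642336152588
a disc [0.5814 0.1239] 263 ring [0.582  0.1235 0.038 ] 241
b disc [0.5782 0.0137] 203 ring [0.5789 0.0133 0.0383] 194
c disc [ 0.5752 -0.0964] 157 ring [ 0.5755 -0.0967  0.0385] 148
rest 1204 [0.53184021 0.18733502 0.03001169] [0.62533543 0.27840276 0.05805641] ((578.8157958984375, 232.52268981933594), (90.55943298339844, 93.54045104980469), 89.12762451171875)
0.532 0.0365; 0.538 0.0375; 0.544 0.0335; 0.55 0.0309; 0.556 0.0321; 0.562 0.0339; 0.568 0.036; 0.574 0.0385; 0.58 0.0404; 0.586 0.0423; 0.592 0.0448; 0.598 0.0473; 0.604 0.0491; 0.61 0.0512; 0.616 0.0534; 0.622 0.055; 0.628 0.0528; plane [ 0.35588878 -0.01381447 -0.16282624]
```

```bash
cat >> h.py <<'E'
def tool(yh,tilt=0):
    "tool pointing down, closing axis at heading yh (deg); then tilted by tilt deg about the closing axis' row direction (tool z leans to +x)"
    h=np.radians(yh); y=np.array([np.cos(h),np.sin(h),0]); z=np.array([0,0,-1.]); x=np.cross(y,z)
    M=np.c_[x,y,z]
    return R.from_rotvec(-np.radians(tilt)*y)*R.from_matrix(M)
def plan(p,r,o=None):
    o=o or bot.get_obs(); r0=R.from_quat(o["tool_rot"])
    s=r0.inv().apply(np.array(p)-o["eef_pos"])/.25; w=(r0.inv()*r).as_rotvec()/.5
    print("slide",s.round(3),"rot",w.round(3),"| now",np.round(o["eef_pos"],4),"F",np.round(o["ft_force"],1),"grip",round(o["grip_width"],4),round(o["grasp_force"],1),"t",o["clock"],"j",np.round(o["joint_pos"],2))
E
python3 - <<'E'
from h import *
plan((.461,-.2885,.2),tool(103.65))
plan((.34,.08,.23),tool(103.65))
print(tool(88.3,20).as_matrix().round(2))
E
```

```text
slide [-2.162 -2.239  0.126] rot [-2.000e-03 -1.000e-03 -1.374e+00] | now [0.2168 0.4502 0.2309] F [-0.2  0.2 -1.3] grip 0.0853 0.0 t 0.25 j [1.12 0.24 0.   1.34 0.   1.57]
slide [-1.087 -1.121  0.005] rot [-2.000e-03 -1.000e-03 -1.374e+00] | now [0.2168 0.4502 0.2309] F [-0.2  0.2 -1.3] grip 0.0853 0.0 t 0.25 j [1.12 0.24 0.   1.34 0.   1.57]
[[-0.94  0.03  0.34]
 [ 0.03  1.   -0.01]
 [-0.34 -0.   -0.94]]
```

Tool z leans to +x as wanted. First move.

Request:
{"api": "drive_tool", "payload": {
  "slide": [
    [-0.12, -0.12, 0],
    [-0.3, -0.3, 0],
    [-0.48, -0.48, 0],
    [-0.66, -0.66, 0],
    [-0.84, -0.84, 0],
    [-1, -1, 0],
    [-1, -1, 0],
    [-1, -1, 0]
  ],
  "rotation": [
    [0, 0, -0.1],
    [0, 0, -0.25],
    [0, 0, -0.45],
    [0, 0, -0.6],
    [0, 0, -0.8],
    [0, 0, -1],
    [0, 0, -1],
    [0, 0, -1]
  ],
  "gripper": 1
}}

```text
clock: 1.25
eef_pos: [0.3337, 0.1167, 0.2313]
tool_rot: [-0.025, 1.0, 0.0, -0.0]
ft_force: [-0.2, 0.9, 0.3]
grip_width: 0.0854
grasp_force: 0.0
```

```bash
python3 -c "
from h import *
plan((.461,-.2885,.2),tool(103.65))"
```

```text
slide [-0.429 -1.644  0.124] rot [ 0.001 -0.    -0.378] | now [0.3337 0.1167 0.2313] F [-0.2  0.9  0.3] grip 0.0854 0.0 t 1.25 j [ 0.34 -0.05 -0.32  1.3   0.    0.29]
```

Request:
{"api": "drive_tool", "payload": {
  "slide": [
    [-0.03, -0.15, 0],
    [-0.09, -0.35, 0],
    [-0.15, -0.58, 0],
    [-0.2, -0.8, 0.02],
    [-0.25, -1, 0.04],
    [-0.25, -1, 0.06],
    [-0.25, -1, 0.06],
    [-0.25, -1, 0.06]
  ],
  "rotation": [
    [0, 0, -0.05],
    [0, 0, -0.1],
    [0, 0, -0.15],
    [0, 0, -0.2],
    [0, 0, -0.3],
    [0, 0, -0.38],
    [0, 0, -0.38],
    [0, 0, -0.38]
  ]
}}

```text
clock: 2.25
eef_pos: [0.4093, -0.128, 0.2163]
tool_rot: [-0.122, 0.993, 0.0, -0.0]
ft_force: [-0.3, -0.1, 0.4]
grip_width: 0.0854
grasp_force: 0.0
```

```bash
python3 -c "
from h import *
plan((.461,-.2885,.15),tool(103.65))"
```

```text
slide [-0.045 -0.673  0.265] rot [ 0.001 -0.     0.012] | now [ 0.4093 -0.128   0.2163] F [-0.3 -0.1  0.4] grip 0.0854 0.0 t 2.25 j [-0.3   0.11 -0.2   1.27  0.   -0.55]
```

Stay high until past the tall bottle, then lower; then look with the wrist camera.

Request:
{"api": "drive_tool", "payload": {
  "slide": [
    [-0.01, -0.1, 0],
    [-0.02, -0.3, 0],
    [-0.04, -0.5, 0],
    [-0.045, -0.673, 0.05],
    [-0.045, -0.673, 0.15],
    [-0.045, -0.673, 0.22],
    [-0.045, -0.673, 0.22],
    [-0.045, -0.673, 0.22]
  ],
  "rotation": [
    [0, 0, 0],
    [0, 0, 0.01],
    [0, 0, 0.01],
    [0, 0, 0.01],
    [0, 0, 0.01],
    [0, 0, 0.01],
    [0, 0, 0.01],
    [0, 0, 0.01]
  ]
}}

```text
clock: 3.25
eef_pos: [0.4609, -0.2898, 0.1624]
tool_rot: [-0.119, 0.993, -0.0, 0.001]
ft_force: [-0.0, 0.3, 0.3]
grip_width: 0.0852
grasp_force: 0.0
```

```bash
python3 - <<'E'
from h import *
c=cam("wrist");cv2.imwrite("pics/w1.png",c["image"][:,:,::-1]);W=cloud(c)
m=(W[...,2]>.018)&(abs(W[...,0]-.463)<.06)&(abs(W[...,1]+.288)<.06)&(W[...,2]<.035)
P=W[m]; print(m.sum(),cv2.minAreaRect(P[:,:2].astype(np.float32)*1000),P[:,2].mean())
c=cam("scene");W=cloud(c)
d=np.hypot(W[...,0]-.434,W[...,1]+.178);m=(d<.06)&(W[...,2]>.012)&(W[...,2]<.086)
print(circ(W[m],(.434,-.178),.031))
plan((.461,-.2885,.05),tool(103.65))
E
```

```text
4253 ((462.30755615234375, -286.74725341796875), (65.30908203125, 55.921600341796875), 13.373048782348633) 0.024162821845173765
(array([ 0.43446999, -0.17858033]), np.float64(0.0008543660334999819))
slide [-0.001  0.008  0.451] rot [-0.004  0.003 -0.002] | now [ 0.461  -0.2903  0.1627] F [ 0.7 -0.1  0.5] grip 0.0855 0.0 t 3.35 j [-0.56  0.36 -0.01  1.2  -0.   -0.8 ]
```

View pics/w1.png

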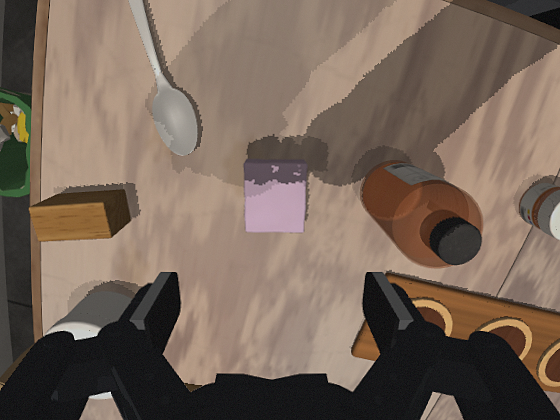

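Wrist view: soap top centred near (275,195), between the open fingers (columns 165 and 375); its depth fit agrees with the scene fit to 2 mm. Descend.

Request:
{"api": "drive_tool", "payload": {
  "slide": [
    [0, 0.01, 0.06],
    [-0.003, 0.01, 0.18],
    [-0.005, 0.01, 0.3],
    [-0.005, 0.01, 0.42],
    [-0.005, 0.01, 0.52],
    [-0.005, 0.01, 0.6],
    [-0.005, 0.01, 0.63],
    [-0.005, 0.01, 0.65]
  ],
  "rotation": [
    [0, 0, 0],
    [0, 0, 0],
    [0, 0, 0],
    [0, 0, 0],
    [0, 0, 0],
    [0, 0, 0],
    [0, 0, 0],
    [0, 0, 0]
  ]
}}

```text
clock: 4.35
eef_pos: [0.4606, -0.2876, -0.0015]
tool_rot: [-0.118, 0.993, 0.0, -0.0]
ft_force: [0.2, 0.5, -0.4]
grip_width: 0.0855
grasp_force: 0.0
```

Request:
{"api": "drive_tool", "payload": {
  "slide": [
    [0, 0, 0],
    [0, 0, 0],
    [0, 0, 0],
    [0, 0, 0],
    [0, 0, 0],
    [0, 0, 0],
    [0, 0, 0],
    [0, 0, 0]
  ],
  "rotation": [
    [0, 0, 0],
    [0, 0, 0],
    [0, 0, 0],
    [0, 0, 0],
    [0, 0, 0],
    [0, 0, 0],
    [0, 0, 0],
    [0, 0, 0]
  ],
  "gripper": 0.3
}}

```text
clock: 5.35
eef_pos: [0.4615, -0.2882, -0.0001]
tool_rot: [-0.118, 0.993, -0.001, 0.001]
ft_force: [-0.3, 0.1, 6.3]
grip_width: 0.0563
grasp_force: 65.8
```

```bash
cat >> h.py <<'E'
yaw=np.radians(-1.7); O=np.array([.5455,.2327,.028]); c20,s20=np.cos(np.radians(20)),np.sin(np.radians(20))
ex=np.array([np.cos(yaw),np.sin(yaw),0]); ez=np.array([0,0,1.])
U=c20*ex+s20*ez; N=-s20*ex+c20*ez
RS=tool(88.3,20)
def sl(a,n): return O+U*a+N*n
E
python3 - <<'E'
from h import *
print(sl(.042,.08),sl(.0335,0))
plan(sl(.042,.08)+[0,0,.05],RS)
E
```

```text
[0.55760015 0.23234088 0.11754026] [0.57696585 0.23176612 0.03945767]
slide [-0.862  1.933 -0.672] rot [ 0.09  -0.69   0.527] | now [ 4.615e-01 -2.882e-01 -1.000e-04] F [-0.3  0.1  6.3] grip 0.0563 65.8 t 5.35 j [-0.56  0.53 -0.21  0.82  0.   -0.79]
```

Request:
{"api": "drive_tool", "payload": {
  "slide": [
    [0, 0, -0.05],
    [0, 0, -0.15],
    [0, 0, -0.3],
    [0, 0, -0.45],
    [0, 0, -0.6],
    [0, 0, -0.72],
    [0, 0, -0.76],
    [0, 0, -0.76]
  ],
  "rotation": [
    [0, 0, 0],
    [0, 0, 0],
    [0, 0, 0],
    [0, 0, 0],
    [0, 0, 0],
    [0, 0, 0],
    [0, 0, 0],
    [0, 0, 0]
  ]
}}

```text
clock: 6.35
eef_pos: [0.4606, -0.2877, 0.1889]
tool_rot: [-0.118, 0.993, -0.0, 0.0]
ft_force: [1.5, -0.3, -0.8]
grip_width: 0.0565
grasp_force: 65.2
```

```bash
python3 - <<'E'
from h import *
plan(sl(.042,.08)+[0,0,.05],RS)
E
```

```text
slide [-0.864  1.932  0.085] rot [ 0.092 -0.693  0.526] | now [ 0.4606 -0.2877  0.1889] F [ 1.5 -0.3 -0.8] grip 0.0565 65.2 t 6.35 j [-0.56  0.35  0.04  1.26 -0.   -0.79]
```

Request:
{"api": "drive_tool", "payload": {
  "slide": [
    [-0.05, 0.1, 0],
    [-0.12, 0.25, 0],
    [-0.2, 0.45, 0],
    [-0.3, 0.65, 0],
    [-0.38, 0.83, 0],
    [-0.45, 0.95, 0],
    [-0.48, 1, 0],
    [-0.48, 1, 0]
  ],
  "rotation": [
    [0, 0, 0.03],
    [0, 0, 0.1],
    [0, 0, 0.2],
    [0, 0, 0.3],
    [0, 0, 0.4],
    [0, 0, 0.5],
    [0, 0, 0.53],
    [0, 0, 0.53]
  ]
}}

```text
clock: 7.35
eef_pos: [0.5179, -0.0155, 0.1868]
tool_rot: [0.013, 1.0, -0.0, -0.002]
ft_force: [-0.7, -0.4, -0.3]
grip_width: 0.0564
grasp_force: 65.1
```

```bash
python3 - <<'E'
from h import *
plan(sl(.042,.08)+[0,0,.05],RS)
E
```

```text
slide [-0.133  0.995  0.077] rot [ 0.001 -0.706  0.007] | now [ 0.5179 -0.0155  0.1868] F [-0.7 -0.4 -0.3] grip 0.0564 65.1 t 7.35 j [-0.03  0.3  -0.03  1.24 -0.   -0.  ]
```

Request:
{"api": "drive_tool", "payload": {
  "slide": [
    [-0.02, 0.1, 0],
    [-0.04, 0.25, 0],
    [-0.06, 0.45, 0.02],
    [-0.09, 0.65, 0.04],
    [-0.11, 0.83, 0.06],
    [-0.13, 0.95, 0.075],
    [-0.133, 0.995, 0.077],
    [-0.133, 0.995, 0.077]
  ],
  "rotation": [
    [0, -0.05, 0],
    [0, -0.15, 0],
    [0, -0.3, 0],
    [0, -0.45, 0],
    [0, -0.58, 0],
    [0, -0.68, 0.007],
    [0, -0.706, 0.007],
    [0, -0.706, 0.007]
  ]
}}

```text
clock: 8.35
eef_pos: [0.5588, 0.2304, 0.1687]
tool_rot: [0.016, 0.985, -0.003, 0.175]
ft_force: [-0.1, -1.0, 0.0]
grip_width: 0.0561
grasp_force: 65.1
```

```bash
python3 - <<'E'
from h import *
plan(sl(.042,.02),RS);plan(sl(.042,.004),RS);plan(sl(.0335,.0),RS)
c=cam("wrist");cv2.imwrite("pics/w2.png",c["image"][:,:,::-1]);W=cloud(c);
c=cam("side");cv2.imwrite("pics/s2.png",c["image"][140:350,100:380,::-1])
E
```

```text
slide [0.075 0.008 0.431] rot [-0.003  0.004 -0.004] | now [0.5588 0.2304 0.1687] F [-0.1 -1.   0. ] grip 0.0561 65.1 t 8.35 j [ 0.48  0.26 -0.2   0.8  -0.17  0.48]
slide [0.076 0.008 0.495] rot [-0.003  0.004 -0.004] | now [0.5588 0.2304 0.1687] F [-0.1 -1.   0. ] grip 0.0561 65.1 t 8.35 j [ 0.48  0.26 -0.2   0.8  -0.17  0.48]
slide [0.11  0.008 0.51 ] rot [-0.003  0.004 -0.004] | now [0.5588 0.2304 0.1687] F [-0.1 -1.   0. ] grip 0.0561 65.1 t 8.35 j [ 0.48  0.26 -0.2   0.8  -0.17  0.48]
```

View pics/w2.png

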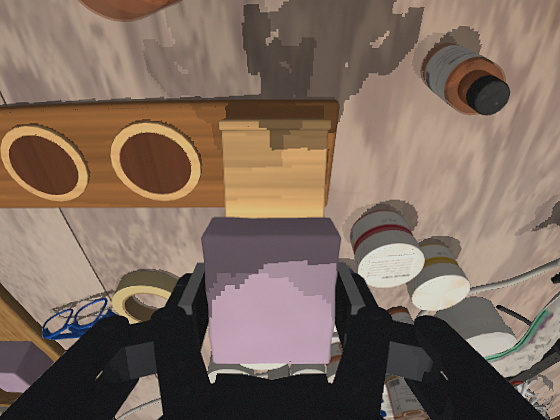

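The wrist view shows the held slice centred at column 271 over the rest (centre column 274), square to the ledge (row 125). Lower it.

Request:
{"api": "drive_tool", "payload": {
  "slide": [
    [0.03, 0.008, 0.05],
    [0.06, 0.008, 0.15],
    [0.075, 0.008, 0.26],
    [0.075, 0.008, 0.36],
    [0.075, 0.008, 0.43],
    [0.075, 0.008, 0.47],
    [0.075, 0.008, 0.49],
    [0.075, 0.008, 0.495]
  ],
  "rotation": [
    [0, 0, 0],
    [0, 0, 0],
    [0, 0, 0],
    [0, 0, 0],
    [0, 0, 0],
    [0, 0, 0],
    [0, 0, 0],
    [0, 0, 0]
  ]
}}

```text
clock: 9.45
eef_pos: [0.5848, 0.2325, 0.0472]
tool_rot: [0.016, 0.984, -0.002, 0.176]
ft_force: [-0.2, 0.4, -0.1]
grip_width: 0.0562
grasp_force: 65.1
```

Request:
{"api": "drive_tool", "payload": {
  "slide": [
    [0.004, 0, 0.003],
    [0.008, 0, 0.006],
    [0.012, 0, 0.008],
    [0.017, 0, 0.01],
    [0.022, 0, 0.01],
    [0.026, 0, 0.01],
    [0.03, 0, 0.01],
    [0.03, 0, 0.01]
  ],
  "rotation": [
    [0, 0, 0],
    [0, 0, 0],
    [0, 0, 0],
    [0, 0, 0],
    [0, 0, 0],
    [0, 0, 0],
    [0, 0, 0],
    [0, 0, 0]
  ]
}}

```text
clock: 10.45
eef_pos: [0.5782, 0.2326, 0.042]
tool_rot: [0.016, 0.984, -0.003, 0.176]
ft_force: [0.4, -0.1, -0.7]
grip_width: 0.0562
grasp_force: 65.1
```

```bash
python3 - <<'E'
from h import *
plan(sl(.0335,.0),RS)
c=cam("side");cv2.imwrite("pics/s3.png",cv2.resize(c["image"][170:320,130:330,::-1],None,fx=4,fy=4,interpolation=cv2.INTER_CUBIC))
E
```

```text
slide [ 0.008 -0.004  0.008] rot [-0.001  0.008 -0.005] | now [0.5782 0.2326 0.042 ] F [ 0.4 -0.1 -0.7] grip 0.0562 65.1 t 10.45 j [ 0.46  0.44 -0.32  0.5  -0.16  0.47]
```

View pics/s3.png

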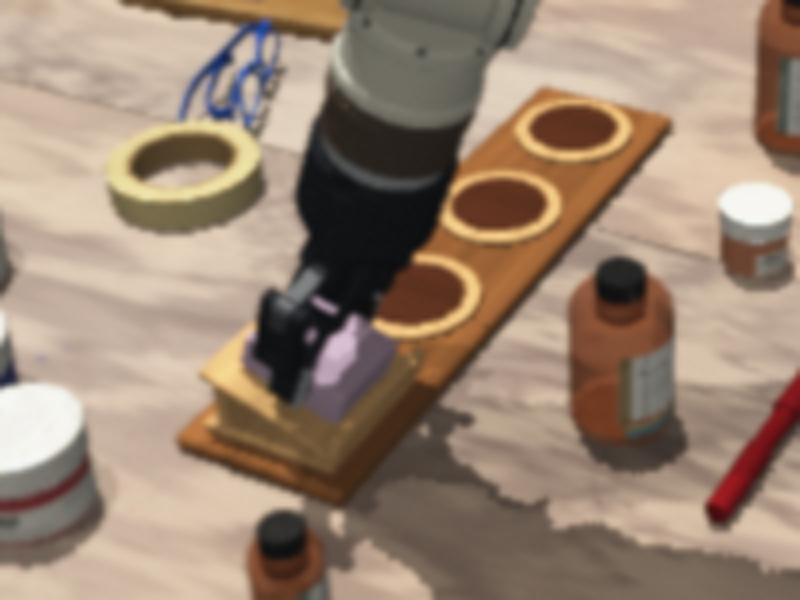

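Side view: slice hovers just over the plate, near the ledge. Feel for the ledge.

Request:
{"api": "drive_tool", "payload": {
  "slide": [
    [0.002, 0, 0.001],
    [0.004, 0, 0.002],
    [0.006, 0, 0.003],
    [0.008, 0, 0.004],
    [0.01, 0, 0.005],
    [0.012, 0, 0.006],
    [0.014, 0, 0.006],
    [0.014, 0, 0.006]
  ],
  "rotation": [
    [0, 0, 0],
    [0, 0, 0],
    [0, 0, 0],
    [0, 0, 0],
    [0, 0, 0],
    [0, 0, 0],
    [0, 0, 0],
    [0, 0, 0]
  ]
}}

```text
clock: 11.5
eef_pos: [0.5755, 0.2327, 0.0394]
tool_rot: [0.016, 0.984, -0.003, 0.176]
ft_force: [0.4, 0.3, -0.5]
grip_width: 0.056
grasp_force: 65.1
```

Request:
{"api": "drive_tool", "payload": {
  "slide": [
    [0.002, 0, 0.001],
    [0.004, 0, 0.002],
    [0.006, 0, 0.004],
    [0.008, 0, 0.005],
    [0.01, 0, 0.006],
    [0.012, 0, 0.006],
    [0.012, 0, 0.006],
    [0.012, 0, 0.006]
  ],
  "rotation": [
    [0, 0, 0],
    [0, 0, 0],
    [0, 0, 0],
    [0, 0, 0],
    [0, 0, 0],
    [0, 0, 0],
    [0, 0, 0],
    [0, 0, 0]
  ]
}}

```text
clock: 12.5
eef_pos: [0.5754, 0.2328, 0.039]
tool_rot: [0.016, 0.984, -0.002, 0.178]
ft_force: [1.3, -2.4, 4.5]
grip_width: 0.0563
grasp_force: 65.8
```

Request:
{"api": "drive_tool", "payload": {
  "slide": [
    [0.002, 0, -0.001],
    [0.004, 0, -0.002],
    [0.006, 0, -0.003],
    [0.008, 0, -0.004],
    [0.01, 0, -0.004],
    [0.01, 0, -0.004],
    [0.01, 0, -0.004],
    [0.01, 0, -0.004]
  ],
  "rotation": [
    [0, 0, 0],
    [0, 0, 0],
    [0, 0, 0],
    [0, 0, 0],
    [0, 0, 0],
    [0, 0, 0],
    [0, 0, 0],
    [0, 0, 0]
  ]
}}

```text
clock: 13.5
eef_pos: [0.5753, 0.2328, 0.0394]
tool_rot: [0.017, 0.983, -0.002, 0.18]
ft_force: [10.5, -2.6, -1.1]
grip_width: 0.0557
grasp_force: 64.7
```

```bash
python3 - <<'E'
from h import *
o=bot.get_obs();d=o["eef_pos"]-O;print(d@U,d@N,o["ft_force"]@U,o["ft_force"]@N)
for n in("side","scene"):
    W=cloud(cam(n));d=W-O;a=d@U;n_=d@N;l=d@np.array([-np.sin(yaw),np.cos(yaw),0])
    for lo,hi in((-.045,-.031),(-.026,.026),(.033,.044)):
        m=(l>lo)&(l<hi)&(abs(a-.03)<.06)&(n_>-.01)&(n_<.035)
        b=np.round(a[m]*1000/4).astype(int)*4
        print(n,lo,{int(k):round(float(np.median(n_[m][b==k])*1000),1) for k in np.unique(b) if (b==k).sum()>4})
E
```

```text
0.03183435940363507 0.0005137256699274024 9.56109023029905 -4.692419760208768
side -0.045 {-8: 10.0, -4: 12.8, 80: -0.9}
side -0.026 {-8: 8.3, -4: 12.6, 0: 19.8, 4: 25.0, 8: 25.1, 12: 24.1, 16: 24.2, 20: 25.1, 24: 24.6, 28: 25.3, 40: 25.6, 72: -0.6, 76: 0.7, 80: 0.3, 84: -1.2}
side 0.033 {-8: 7.2, -4: 12.0, 4: -1.2, 8: -0.3, 12: -0.5, 16: -0.1, 20: 11.8, 24: 18.6, 28: 12.5, 32: 1.9, 36: 14.7, 40: 0.2, 44: 0.7, 48: -0.8, 52: -0.5, 56: -0.3, 60: -0.2, 64: 0.2, 68: 0.1, 72: 0.1, 76: -0.2, 80: -0.2}
scene -0.045 {-8: 3.8, -4: 9.3, 12: -1.1, 16: -1.0, 20: 24.1, 24: 17.0, 28: 11.8, 32: 15.8, 36: 2.5, 40: 1.0, 48: 1.1, 52: 0.5, 56: -0.3, 64: -1.2, 72: -1.2, 76: 1.0}
scene -0.026 {-8: 5.7, -4: 11.7, 0: 19.0, 4: 24.6, 8: 24.5, 12: 24.8, 16: 24.7, 20: 25.3, 24: 25.2, 28: 24.8, 32: 25.6, 36: 26.3, 40: 25.1, 44: 24.6}
scene 0.033 {-8: 4.6, -4: 11.9}
```

Slice lies flat (25 mm above plate all along) and against the ledge with ~10 N. Release and withdraw.

Request:
{"api": "drive_tool", "payload": {
  "slide": [
    [0, 0, 0],
    [0, 0, 0],
    [0, 0, 0],
    [0, 0, 0],
    [0, 0, 0],
    [0, 0, 0],
    [0, 0, 0],
    [0, 0, 0]
  ],
  "rotation": [
    [0, 0, 0],
    [0, 0, 0],
    [0, 0, 0],
    [0, 0, 0],
    [0, 0, 0],
    [0, 0, 0],
    [0, 0, 0],
    [0, 0, 0]
  ],
  "gripper": 1
}}

```text
clock: 14.6
eef_pos: [0.5706, 0.2329, 0.0371]
tool_rot: [0.016, 0.984, -0.003, 0.176]
ft_force: [0.5, -0.6, -0.5]
grip_width: 0.0853
grasp_force: 0.0
```

Request:
{"api": "drive_tool", "payload": {
  "slide": [
    [0, 0, -0.04],
    [0, 0, -0.12],
    [0, 0, -0.25],
    [0, 0, -0.4],
    [0, 0, -0.55],
    [0, 0, -0.65],
    [0, 0, -0.7],
    [0, 0, -0.7]
  ],
  "rotation": [
    [0, 0, 0],
    [0, 0, 0],
    [0, 0, 0],
    [0, 0, 0],
    [0, 0, 0],
    [0, 0, 0],
    [0, 0, 0],
    [0, 0, 0]
  ]
}}

```text
clock: 15.6
eef_pos: [0.5103, 0.235, 0.2023]
tool_rot: [0.016, 0.984, -0.002, 0.176]
ft_force: [-0.6, 0.6, -0.4]
grip_width: 0.0855
grasp_force: 0.0
```

```bash
python3 - <<'E'
from h import *
for n in("wrist","side"):
    c=cam(n);W=cloud(c);d=W-O;a=d@U;n_=d@N;l=d@np.array([-np.sin(yaw),np.cos(yaw),0])
    m=(n_>.02)&(n_<.03)&(abs(a-.04)<.05)&(abs(l)<.05)
    print(n,cv2.minAreaRect(np.c_[a,l][m].astype(np.float32)*1000),np.median(n_[m]))
    for c0,nm,r,zt in(((.505,.3716),"small",.019,.046),((.426,.155),"mid",.0305,.066)):
        q=np.hypot(W[...,0]-c0[0],W[...,1]-c0[1]);m=(q<.05)&(W[...,2]>.012)&(W[...,2]<zt)
        if m.sum()>50: print(nm,circ(W[m],c0,r))
    if n=="wrist": 
        cv2.imwrite("pics/w4.png",c["image"][:,:,::-1]); np.savez("w4.npz",W=W,im=c["image"])
        for lo,hi in((-.026,.026),):
          m=(l>lo)&(l<hi)&(abs(a-.03)<.06)&(n_>-.01)&(n_<.035); b=np.round(a[m]*1000/3).astype(int)*3
          print({int(k):round(float(np.median(n_[m][b==k])*1000),1) for k in np.unique(b) if (b==k).sum()>4})
# tall bottle: closing axis along x after, choose heading
for h in (0,20,-20,160,180): plan((.4340,-.1775,.2),tool(h))
E
```

```text
Traceback (most recent call last):
IndexError: boolean index did not match indexed array along axis 1; size of axis is 1120 but size of corresponding boolean axis is 560
```

```bash
python3 - <<'E'
from h import *
for n in("wrist","side"):
    c=cam(n);W=cloud(c);d=W-O;a=d@U;n_=d@N;l=d@np.array([-np.sin(yaw),np.cos(yaw),0])
    m=(n_>.02)&(n_<.03)&(abs(a-.04)<.05)&(abs(l)<.05)
    if m.sum()>50: print(n,cv2.minAreaRect(np.stack([a[m],l[m]],-1).astype(np.float32)*1000),np.median(n_[m]))
    for c0,nm,r,zt in(((.505,.3716),"small",.019,.046),((.426,.155),"mid",.0305,.066)):
        q=np.hypot(W[...,0]-c0[0],W[...,1]-c0[1]);m=(q<.05)&(W[...,2]>.012)&(W[...,2]<zt)
        if m.sum()>50: print(nm,circ(W[m],c0,r))
    if n=="wrist": 
        cv2.imwrite("pics/w4.png",c["image"][:,:,::-1])
        for lo,hi in((-.026,.026),):
          m=(l>lo)&(l<hi)&(abs(a-.03)<.06)&(n_>-.01)&(n_<.035); b=np.round(a[m]*1000/3).astype(int)*3
          print({int(k):round(float(np.median(n_[m][b==k])*1000),1) for k in np.unique(b) if (b==k).sum()>4})
for h in (0,90,110): plan((.4340,-.1775,.2),tool(h))
E
```

```text
wrist ((33.327816009521484, 0.894622802734375), (56.34443283081055, 65.14479064941406), 89.97808837890625) 0.02421675323938799
small (array([0.50568512, 0.37164657]), np.float64(0.00032860811835508423))
mid (array([0.42606292, 0.15455163]), np.float64(0.0002207449668223247))
{-18: -9.5, -6: 11.3, -3: 12.9, 0: 12.9, 3: 24.2, 6: 24.5, 9: 24.4, 12: 24.6, 15: 24.4, 18: 24.1, 21: 24.1, 24: 24.1, 27: 24.3, 30: 24.1, 33: 24.2, 36: 24.3, 39: 24.2, 42: 24.2, 45: 24.2, 48: 24.3, 51: 24.3, 54: 24.2, 57: 24.0, 60: 24.0, 63: 24.1, 66: 23.7, 75: 0.1, 78: -0.6, 81: -0.3, 84: -1.2}
side ((32.317691802978516, 2.322429656982422), (66.18712615966797, 56.98206329345703), 0.3290899097919464) 0.024311176572446552
small (array([0.50444142, 0.37183555]), np.float64(0.0006291850628917339))
mid (array([0.4256479 , 0.15565541]), np.float64(0.0007729553163263108))
slide [ 0.234 -1.656 -0.085] rot [0.539 0.558 3.043] | now [0.5096 0.2343 0.1998] F [-0.1  0.4 -0.4] grip 0.0856 0.0 t 15.75 j [ 0.53  0.16 -0.25  0.87 -0.19  0.53]
slide [ 0.234 -1.656 -0.085] rot [-0.013  0.702 -0.064] | now [0.5096 0.2343 0.1998] F [-0.1  0.4 -0.4] grip 0.0856 0.0 t 15.75 j [ 0.53  0.16 -0.25  0.87 -0.19  0.53]
slide [ 0.234 -1.656 -0.085] rot [-0.135  0.693 -0.755] | now [0.5096 0.2343 0.1998] F [-0.1  0.4 -0.4] grip 0.0856 0.0 t 15.75 j [ 0.53  0.16 -0.25  0.87 -0.19  0.53]
```

View pics/w4.png

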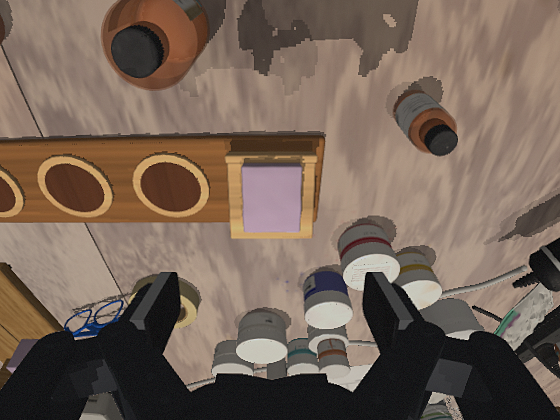

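Slice is seated against the ledge (edge at row 165, ledge at 158), flat and centred within 2 mm. Now the tall bottle.

Request:
{"api": "drive_tool", "payload": {
  "slide": [
    [0.02, -0.1, -0.02],
    [0.05, -0.25, -0.04],
    [0.08, -0.45, -0.06],
    [0.11, -0.65, -0.08],
    [0.13, -0.83, -0.1],
    [0.14, -0.95, -0.1],
    [0.14, -1, -0.1],
    [0.14, -1, -0.1]
  ],
  "rotation": [
    [0, 0.05, 0],
    [0, 0.15, 0],
    [0, 0.3, 0],
    [0, 0.45, -0.02],
    [0, 0.6, -0.04],
    [0, 0.69, -0.06],
    [-0.01, 0.7, -0.06],
    [-0.01, 0.7, -0.06]
  ]
}}

```text
clock: 16.75
eef_pos: [0.4603, -0.0141, 0.2115]
tool_rot: [0.002, 1.0, 0.0, 0.001]
ft_force: [0.9, 0.9, 0.1]
grip_width: 0.0853
grasp_force: 0.0
```

```bash
python3 -c "
from h import *
plan((.4340,-.1775,.2),tool(90))"
```

```text
slide [ 0.103 -0.654  0.045] rot [ 0.001  0.004 -0.007] | now [ 0.4603 -0.0141  0.2115] F [0.9 0.9 0.1] grip 0.0853 0.0 t 16.75 j [-0.03  0.17 -0.13  1.26  0.   -0.03]
```

Request:
{"api": "drive_tool", "payload": {
  "slide": [
    [0.02, -0.08, 0],
    [0.04, -0.2, 0],
    [0.06, -0.35, 0],
    [0.08, -0.5, 0.01],
    [0.1, -0.62, 0.02],
    [0.103, -0.65, 0.03],
    [0.103, -0.654, 0.03],
    [0.103, -0.654, 0.03]
  ],
  "rotation": [
    [0, 0, 0],
    [0, 0, 0],
    [0, 0, 0],
    [0, 0, 0],
    [0, 0, 0],
    [0, 0, 0],
    [0, 0, 0],
    [0, 0, 0]
  ]
}}

```text
clock: 17.75
eef_pos: [0.4348, -0.1761, 0.2049]
tool_rot: [0.0, 1.0, 0.0, 0.002]
ft_force: [-0.3, 0.5, 0.1]
grip_width: 0.0854
grasp_force: 0.0
```

```bash
python3 - <<'E'
from h import *
c=cam("wrist");W=cloud(c);c0=(.434,-.178);q=np.hypot(W[...,0]-c0[0],W[...,1]-c0[1])
m=(q<.05)&(W[...,2]>.012)&(W[...,2]<.086);print(circ(W[m],c0,.031))
m=(q<.03)&(W[...,2]>.118);print("cap",m.sum(),cv2.minEnclosingCircle(W[m][:,:2].astype(np.float32)*1000),W[m][:,2].max())
plan((.4343,-.1775,.058),tool(90))
E
```

```text
(array([ 0.43502606, -0.17638008]), np.float64(0.0002026065673602067))
cap 10223 ((422.194580078125, -177.69227600097656), 26.436384201049805) 0.29993581153872795
slide [ 0.004 -0.006  0.588] rot [ 0.001  0.006 -0.   ] | now [ 0.4348 -0.1761  0.2049] F [-0.3  0.2 -1. ] grip 0.0857 0.0 t 17.8 j [-0.39  0.19 -0.13  1.25  0.   -0.39]
```

Request:
{"api": "drive_tool", "payload": {
  "slide": [
    [0.0, -0.003, 0.05],
    [0, -0.004, 0.14],
    [0, -0.004, 0.25],
    [0, -0.004, 0.37],
    [0, -0.004, 0.47],
    [0, -0.004, 0.54],
    [0, -0.004, 0.57],
    [0, -0.004, 0.588]
  ],
  "rotation": [
    [0, 0, 0],
    [0, 0, 0],
    [0, 0, 0],
    [0, 0, 0],
    [0, 0, 0],
    [0, 0, 0],
    [0, 0, 0],
    [0, 0, 0]
  ]
}}

```text
clock: 18.8
eef_pos: [0.4349, -0.178, 0.0574]
tool_rot: [0.001, 1.0, 0.0, 0.001]
ft_force: [0.6, -0.6, -0.1]
grip_width: 0.0857
grasp_force: 0.0
```

Request:
{"api": "drive_tool", "payload": {
  "slide": [
    [0, 0, 0],
    [0, 0, 0],
    [0, 0, 0],
    [0, 0, 0],
    [0, 0, 0],
    [0, 0, 0],
    [0, 0, 0],
    [0, 0, 0]
  ],
  "rotation": [
    [0, 0, 0],
    [0, 0, 0],
    [0, 0, 0],
    [0, 0, 0],
    [0, 0, 0],
    [0, 0, 0],
    [0, 0, 0],
    [0, 0, 0]
  ],
  "gripper": 0.4
}}

```text
clock: 19.8
eef_pos: [0.4356, -0.1782, 0.0588]
tool_rot: [0.001, 1.0, 0.0, 0.002]
ft_force: [-0.7, 2.0, 6.1]
grip_width: 0.0596
grasp_force: 65.4
```

Request:
{"api": "drive_tool", "payload": {
  "slide": [
    [0, 0, -0.03],
    [0, 0, -0.08],
    [0, 0, -0.15],
    [0, 0, -0.2],
    [0, 0, -0.25],
    [0, 0, -0.28],
    [0, 0, -0.3],
    [0, 0, -0.3]
  ],
  "rotation": [
    [0, 0, 0],
    [0, 0, 0],
    [0, 0, 0],
    [0, 0, 0],
    [0, 0, 0],
    [0, 0, 0],
    [0, 0, 0],
    [0, 0, 0]
  ]
}}

```text
clock: 20.8
eef_pos: [0.4348, -0.1783, 0.133]
tool_rot: [0.001, 1.0, 0.0, 0.002]
ft_force: [-0.2, -0.9, -2.5]
grip_width: 0.0594
grasp_force: 64.9
```

```bash
python3 - <<'E'
from h import *
plan((.5822,.1217,.15),tool(88.3))
c=cam("scene");W=cloud(c);q=np.hypot(W[...,0]-.434,W[...,1]+.178);
for lo,hi in((.08,.11),(.11,.145)):
    m=(q<.05)&(W[...,2]>lo)&(W[...,2]<hi)
    if m.sum()>20: print(lo,m.sum(),circ(W[m],(.434,-.178),.031))
E
```

```text
slide [-0.587  1.201 -0.066] rot [0.    0.007 0.055] | now [ 0.4348 -0.1783  0.133 ] F [-0.2 -0.9 -2.5] grip 0.0594 64.9 t 20.8 j [-0.39  0.25 -0.25  1.07  0.   -0.39]
0.08 288 (array([ 0.43376724, -0.17945912]), np.float64(0.0007767594320294645))
0.11 353 (array([ 0.43330126, -0.17962547]), np.float64(0.0009786433137918204))
```

Request:
{"api": "drive_tool", "payload": {
  "slide": [
    [-0.05, 0.06, -0.04],
    [-0.13, 0.2, -0.08],
    [-0.25, 0.38, -0.1],
    [-0.36, 0.57, -0.1],
    [-0.46, 0.75, -0.1],
    [-0.54, 0.9, -0.1],
    [-0.58, 0.97, -0.1],
    [-0.587, 1, -0.1]
  ],
  "rotation": [
    [0, 0, 0],
    [0, 0, 0.01],
    [0, 0, 0.02],
    [0, 0, 0.03],
    [0, 0, 0.05],
    [0, 0, 0.055],
    [0, 0, 0.055],
    [0, 0, 0.055]
  ]
}}

```text
clock: 21.85
eef_pos: [0.5818, 0.072, 0.1575]
tool_rot: [0.014, 1.0, -0.0, 0.001]
ft_force: [-0.6, -1.1, -2.6]
grip_width: 0.0592
grasp_force: 65.2
```

```bash
python3 -c "
from h import *
plan((.5822,.1217,.0765),tool(88.3))"
```

```text
slide [0.004 0.199 0.324] rot [-0.001  0.003  0.002] | now [0.5818 0.072  0.1575] F [-0.6 -1.1 -2.6] grip 0.0592 65.2 t 21.85 j [ 0.12  0.45  0.11  1.23 -0.    0.15]
```

Request:
{"api": "drive_tool", "payload": {
  "slide": [
    [0.0, 0.05, 0],
    [0, 0.13, 0.02],
    [0, 0.18, 0.07],
    [0, 0.199, 0.14],
    [0, 0.199, 0.21],
    [0, 0.199, 0.26],
    [0, 0.199, 0.29],
    [0, 0.199, 0.295]
  ],
  "rotation": [
    [0, 0, 0],
    [0, 0, 0],
    [0, 0, 0],
    [0, 0, 0],
    [0, 0, 0],
    [0, 0, 0],
    [0, 0, 0],
    [0, 0, 0]
  ]
}}

```text
clock: 22.85
eef_pos: [0.5833, 0.1211, 0.084]
tool_rot: [0.015, 1.0, 0.0, 0.001]
ft_force: [-0.2, 0.6, -1.7]
grip_width: 0.0594
grasp_force: 65.3
```

```bash
python3 - <<'E'
from h import *
plan((.5822,.1217,.0760),tool(88.3))
for n in("scene","side"):
  W=cloud(cam(n));q=np.hypot(W[...,0]-.582,W[...,1]-.1217)
  m=(q<.04)&(W[...,2]>.03)&(W[...,2]<.085);P=W[m]
  print(n,m.sum(),circ(P,(.582,.122),.031),np.percentile(P[:,2],1))
E
```

```text
slide [0.004 0.002 0.032] rot [ 0.     0.004 -0.   ] | now [0.5833 0.1211 0.084 ] F [-0.2  0.6 -1.7] grip 0.0594 65.3 t 22.85 j [ 0.2   0.52  0.03  1.07 -0.    0.23]
scene 356 (array([0.58202705, 0.12044284]), np.float64(0.0011565221781974786)) 0.030434398584491606
side 474 (array([0.58141312, 0.12212353]), np.float64(0.0009011592052097921)) 0.030814408588428484
```

Bottle within 1 mm of the coaster centre in both cameras. Lower onto it.

Request:
{"api": "drive_tool", "payload": {
  "slide": [
    [0, 0.002, 0.004],
    [-0.002, 0.002, 0.009],
    [-0.002, 0.002, 0.014],
    [-0.002, 0.002, 0.019],
    [-0.002, 0.002, 0.024],
    [-0.002, 0.002, 0.029],
    [-0.002, 0.002, 0.034],
    [-0.002, 0.002, 0.036]
  ],
  "rotation": [
    [0, 0, 0],
    [0, 0, 0],
    [0, 0, 0],
    [0, 0, 0],
    [0, 0, 0],
    [0, 0, 0],
    [0, 0, 0],
    [0, 0, 0]
  ]
}}

```text
clock: 23.95
eef_pos: [0.5842, 0.1217, 0.0759]
tool_rot: [0.015, 1.0, 0.0, 0.002]
ft_force: [-1.2, -0.6, 1.4]
grip_width: 0.0595
grasp_force: 65.6
```

Request:
{"api": "drive_tool", "payload": {
  "slide": [
    [0, 0, 0],
    [0, 0, 0],
    [0, 0, 0],
    [0, 0, 0],
    [0, 0, 0],
    [0, 0, 0],
    [0, 0, 0],
    [0, 0, 0]
  ],
  "rotation": [
    [0, 0, 0],
    [0, 0, 0],
    [0, 0, 0],
    [0, 0, 0],
    [0, 0, 0],
    [0, 0, 0],
    [0, 0, 0],
    [0, 0, 0]
  ],
  "gripper": 0.95
}}

```text
clock: 24.95
eef_pos: [0.5841, 0.1217, 0.0756]
tool_rot: [0.015, 1.0, 0.0, 0.001]
ft_force: [0.3, -0.5, -0.6]
grip_width: 0.0809
grasp_force: 0.0
```

Request:
{"api": "drive_tool", "payload": {
  "slide": [
    [0, 0, -0.04],
    [0, 0, -0.12],
    [0, 0, -0.22],
    [0, 0, -0.34],
    [0, 0, -0.46],
    [0, 0, -0.56],
    [0, 0, -0.62],
    [0, 0, -0.62]
  ],
  "rotation": [
    [0, 0, 0],
    [0, 0, 0],
    [0, 0, 0],
    [0, 0, 0],
    [0, 0, 0],
    [0, 0, 0],
    [0, 0, 0],
    [0, 0, 0]
  ]
}}

```text
clock: 25.95
eef_pos: [0.5844, 0.1218, 0.232]
tool_rot: [0.015, 1.0, 0.0, 0.003]
ft_force: [0.1, 0.5, -0.4]
grip_width: 0.081
grasp_force: 0.0
```

```bash
cat >> h.py <<'E'
def loc(n,c0,r,lo,hi):
    W=cloud(cam(n));q=np.hypot(W[...,0]-c0[0],W[...,1]-c0[1])
    m=(q<r+.015)&(W[...,2]>lo)&(W[...,2]<hi)
    print(n,m.sum(),*(circ(W[m],c0,r) if m.sum()>20 else ()))
E
python3 - <<'E'
from h import *
loc("scene",(.582,.122),.031,.03,.1);loc("side",(.582,.122),.031,.03,.1)
plan((.4262,.1547,.19),tool(88.3))
E
```

```text
scene 473 [0.58326326 0.12184543] 0.001162108755355354
side 611 [0.58234521 0.12379438] 0.0009331919141004194
slide [0.632 0.114 0.158] rot [0.    0.003 0.001] | now [0.5833 0.1216 0.2298] F [ 0.  -0.4  0.4] grip 0.0815 0.0 t 26.05 j [ 0.21  0.43  0.28  1.41 -0.    0.24]
```

Request:
{"api": "drive_tool", "payload": {
  "slide": [
    [0.05, 0.01, 0],
    [0.15, 0.03, 0],
    [0.28, 0.05, 0],
    [0.42, 0.08, 0.04],
    [0.54, 0.1, 0.08],
    [0.61, 0.11, 0.12],
    [0.632, 0.114, 0.14],
    [0.632, 0.114, 0.14]
  ],
  "rotation": [
    [0, 0, 0],
    [0, 0, 0],
    [0, 0, 0],
    [0, 0, 0],
    [0, 0, 0],
    [0, 0, 0],
    [0, 0, 0],
    [0, 0, 0]
  ],
  "gripper": 1
}}

```text
clock: 27.05
eef_pos: [0.4261, 0.1548, 0.1947]
tool_rot: [0.014, 1.0, -0.0, 0.001]
ft_force: [-0.9, -0.3, -0.5]
grip_width: 0.0853
grasp_force: 0.0
```

```bash
python3 - <<'E'
from h import *
loc("wrist",(.426,.155),.0305,.012,.066)
plan((.4262,.1548,.035),tool(88.3))
E
```

```text
wrist 538 [0.42711407 0.15540617] 0.00013998089546661473
slide [ 0.005 -0.     0.64 ] rot [0.    0.006 0.   ] | now [0.4269 0.1548 0.1951] F [-0.1 -1.1  0.4] grip 0.0853 0.0 t 27.1 j [ 0.35  0.17 -0.18  1.22 -0.    0.38]
```

Request:
{"api": "drive_tool", "payload": {
  "slide": [
    [0, 0, 0.05],
    [0, 0, 0.15],
    [0, 0, 0.27],
    [0, 0, 0.4],
    [0, 0, 0.51],
    [0, 0, 0.59],
    [0, 0, 0.63],
    [0, 0, 0.64]
  ],
  "rotation": [
    [0, 0, 0],
    [0, 0, 0],
    [0, 0, 0],
    [0, 0, 0],
    [0, 0, 0],
    [0, 0, 0],
    [0, 0, 0],
    [0, 0, 0]
  ]
}}

```text
clock: 28.1
eef_pos: [0.427, 0.1546, 0.0344]
tool_rot: [0.015, 1.0, -0.0, 0.001]
ft_force: [-0.5, 0.4, -0.2]
grip_width: 0.0851
grasp_force: 0.0
```

Request:
{"api": "drive_tool", "payload": {
  "slide": [
    [0, 0, 0],
    [0, 0, 0],
    [0, 0, 0],
    [0, 0, 0],
    [0, 0, 0],
    [0, 0, 0],
    [0, 0, 0],
    [0, 0, 0]
  ],
  "rotation": [
    [0, 0, 0],
    [0, 0, 0],
    [0, 0, 0],
    [0, 0, 0],
    [0, 0, 0],
    [0, 0, 0],
    [0, 0, 0],
    [0, 0, 0]
  ],
  "gripper": 0.4
}}

```text
clock: 29.1
eef_pos: [0.4283, 0.1554, 0.0362]
tool_rot: [0.015, 1.0, 0.001, 0.003]
ft_force: [-0.4, 0.6, 5.7]
grip_width: 0.0579
grasp_force: 65.0
```

Request:
{"api": "drive_tool", "payload": {
  "slide": [
    [0, 0, -0.03],
    [0, 0, -0.1],
    [0, 0, -0.2],
    [0, 0, -0.3],
    [0, 0, -0.38],
    [0, 0, -0.43],
    [0, 0, -0.45],
    [0, 0, -0.45]
  ],
  "rotation": [
    [0, 0, 0],
    [0, 0, 0],
    [0, 0, 0],
    [0, 0, 0],
    [0, 0, 0],
    [0, 0, 0],
    [0, 0, 0],
    [0, 0, 0]
  ]
}}

```text
clock: 30.1
eef_pos: [0.4266, 0.1547, 0.1473]
tool_rot: [0.015, 1.0, -0.0, 0.001]
ft_force: [-0.0, 0.1, -2.8]
grip_width: 0.0582
grasp_force: 64.5
```

```bash
python3 - <<'E'
from h import *
plan((.579,.0115,.15),tool(88.3))
E
```

```text
slide [-0.626 -0.555 -0.009] rot [0.    0.005 0.001] | now [0.4266 0.1547 0.1473] F [-0.   0.1 -2.8] grip 0.0582 64.5 t 30.1 j [ 0.35  0.21 -0.27  1.1  -0.    0.38]
```

Request:
{"api": "drive_tool", "payload": {
  "slide": [
    [-0.02, -0.06, 0],
    [-0.06, -0.2, 0],
    [-0.15, -0.36, 0],
    [-0.28, -0.48, 0],
    [-0.42, -0.54, 0],
    [-0.54, -0.555, 0],
    [-0.61, -0.555, 0],
    [-0.626, -0.555, 0]
  ],
  "rotation": [
    [0, 0, 0],
    [0, 0, 0],
    [0, 0, 0],
    [0, 0, 0],
    [0, 0, 0],
    [0, 0, 0],
    [0, 0, 0],
    [0, 0, 0]
  ]
}}

```text
clock: 31.1
eef_pos: [0.5794, 0.0102, 0.1467]
tool_rot: [0.015, 1.0, -0.0, 0.001]
ft_force: [0.1, 0.4, -1.0]
grip_width: 0.0585
grasp_force: 64.7
```

Request:
{"api": "drive_tool", "payload": {
  "slide": [
    [0, 0, 0.03],
    [0, 0, 0.09],
    [0, 0, 0.17],
    [0, 0, 0.25],
    [0, 0, 0.31],
    [0, 0, 0.34],
    [0, 0, 0.35],
    [0, 0, 0.35]
  ],
  "rotation": [
    [0, 0, 0],
    [0, 0, 0],
    [0, 0, 0],
    [0, 0, 0],
    [0, 0, 0],
    [0, 0, 0],
    [0, 0, 0],
    [0, 0, 0]
  ]
}}

```text
clock: 32.1
eef_pos: [0.5798, 0.0115, 0.0609]
tool_rot: [0.015, 1.0, 0.0, 0.002]
ft_force: [0.2, 0.1, -1.4]
grip_width: 0.0585
grasp_force: 64.7
```

```bash
python3 - <<'E'
from h import *
plan((.579,.0115,.053),tool(88.3))
loc("scene",(.579,.0115),.0305,.03,.08);loc("side",(.579,.0115),.0305,.03,.08)
E
```

```text
slide [ 0.003 -0.     0.032] rot [0.001 0.008 0.   ] | now [0.5798 0.0115 0.0609] F [ 0.2  0.1 -1.4] grip 0.0585 64.7 t 32.1 j [ 0.02  0.52 -0.05  1.    0.    0.05]
scene 348 [0.57855784 0.00945149] 0.0015701688874226662
side 344 [0.57809774 0.01211608] 0.001667189754462207
```

Request:
{"api": "drive_tool", "payload": {
  "slide": [
    [0, 0.002, 0.004],
    [-0.002, 0.002, 0.009],
    [-0.002, 0.002, 0.014],
    [-0.002, 0.002, 0.019],
    [-0.002, 0.002, 0.024],
    [-0.002, 0.002, 0.029],
    [-0.002, 0.002, 0.033],
    [-0.002, 0.002, 0.035]
  ],
  "rotation": [
    [0, 0, 0],
    [0, 0, 0],
    [0, 0, 0],
    [0, 0, 0],
    [0, 0, 0],
    [0, 0, 0],
    [0, 0, 0],
    [0, 0, 0]
  ]
}}

```text
clock: 33.2
eef_pos: [0.58, 0.012, 0.0532]
tool_rot: [0.015, 1.0, 0.0, 0.002]
ft_force: [-4.5, 0.5, 9.7]
grip_width: 0.0585
grasp_force: 65.7
```

Request:
{"api": "drive_tool", "payload": {
  "slide": [
    [0, 0, -0.004],
    [0, 0, -0.004],
    [0, 0, -0.004],
    [0, 0, -0.004],
    [0, 0, -0.004],
    [0, 0, -0.004],
    [0, 0, -0.004],
    [0, 0, -0.004]
  ],
  "rotation": [
    [0, 0, 0],
    [0, 0, 0],
    [0, 0, 0],
    [0, 0, 0],
    [0, 0, 0],
    [0, 0, 0],
    [0, 0, 0],
    [0, 0, 0]
  ],
  "gripper": 0.95
}}

```text
clock: 34.2
eef_pos: [0.5799, 0.012, 0.0528]
tool_rot: [0.015, 1.0, 0.0, 0.001]
ft_force: [-0.7, 0.3, -0.1]
grip_width: 0.0812
grasp_force: 0.0
```

Request:
{"api": "drive_tool", "payload": {
  "slide": [
    [0, 0, -0.04],
    [0, 0, -0.12],
    [0, 0, -0.24],
    [0, 0, -0.38],
    [0, 0, -0.52],
    [0, 0, -0.63],
    [0, 0, -0.7],
    [0, 0, -0.7]
  ],
  "rotation": [
    [0, 0, 0],
    [0, 0, 0],
    [0, 0, 0],
    [0, 0, 0],
    [0, 0, 0],
    [0, 0, 0],
    [0, 0, 0],
    [0, 0, 0]
  ]
}}

```text
clock: 35.2
eef_pos: [0.5805, 0.012, 0.2303]
tool_rot: [0.015, 1.0, 0.0, 0.004]
ft_force: [0.6, 0.1, 0.3]
grip_width: 0.0812
grasp_force: 0.0
```

```bash
python3 - <<'E'
from h import *
loc("scene",(.579,.0115),.0305,.03,.08);loc("side",(.579,.0115),.0305,.03,.08)
plan((.50,.2,.23),tool(88.3));plan((.5051,.3717,.2),tool(88.3))
E
```

```text
scene 337 [0.57870961 0.01036893] 0.0012112005549426588
side 361 [0.57759594 0.01245783] 0.0010266087832842903
slide [ 0.339  0.742 -0.01 ] rot [0.001 0.006 0.   ] | now [0.5792 0.012  0.2276] F [-0.1  0.1 -1. ] grip 0.0808 0.0 t 35.3 j [0.02 0.4  0.22 1.39 0.   0.05]
slide [0.339 1.43  0.11 ] rot [0.001 0.006 0.   ] | now [0.5792 0.012  0.2276] F [-0.1  0.1 -1. ] grip 0.0808 0.0 t 35.3 j [0.02 0.4  0.22 1.39 0.   0.05]
```

Request:
{"api": "drive_tool", "payload": {
  "slide": [
    [0.04, 0.06, 0],
    [0.12, 0.18, 0],
    [0.2, 0.36, 0],
    [0.27, 0.55, 0],
    [0.32, 0.74, 0],
    [0.339, 0.9, 0],
    [0.339, 0.98, 0],
    [0.339, 1, 0]
  ],
  "rotation": [
    [0, 0, 0],
    [0, 0, 0],
    [0, 0, 0],
    [0, 0, 0],
    [0, 0, 0],
    [0, 0, 0],
    [0, 0, 0],
    [0, 0, 0]
  ],
  "gripper": 0.8
}}

```text
clock: 36.3
eef_pos: [0.5014, 0.2653, 0.2269]
tool_rot: [0.014, 1.0, -0.0, 0.001]
ft_force: [-0.0, -0.8, 1.1]
grip_width: 0.0684
grasp_force: 0.0
```

```bash
python3 - <<'E'
from h import *
plan((.5052,.3717,.16),tool(88.3))
E
```

```text
slide [-0.003  0.426  0.267] rot [-0.001  0.004  0.004] | now [0.5014 0.2653 0.2269] F [-0.  -0.8  1.1] grip 0.0684 0.0 t 36.3 j [ 0.49  0.38  0.18  1.38 -0.    0.52]
```

Request:
{"api": "drive_tool", "payload": {
  "slide": [
    [0, 0.06, 0],
    [0, 0.16, 0.02],
    [-0.003, 0.28, 0.06],
    [-0.003, 0.37, 0.12],
    [-0.003, 0.42, 0.18],
    [-0.003, 0.426, 0.23],
    [-0.003, 0.426, 0.25],
    [-0.003, 0.426, 0.25]
  ],
  "rotation": [
    [0, 0, 0],
    [0, 0, 0],
    [0, 0, 0],
    [0, 0, 0],
    [0, 0, 0],
    [0, 0, 0],
    [0, 0, 0],
    [0, 0, 0]
  ]
}}

```text
clock: 37.3
eef_pos: [0.5061, 0.3699, 0.1649]
tool_rot: [0.015, 1.0, -0.0, 0.001]
ft_force: [-0.7, -0.2, -0.1]
grip_width: 0.0684
grasp_force: 0.0
```

```bash
python3 - <<'E'
from h import *
loc("wrist",(.505,.3717),.019,.012,.046);
c=cam("wrist");cv2.imwrite("pics/w5.png",c["image"][:,:,::-1])
plan((.5052,.3717,.012),tool(88.3))
E
```

```text
wrist 271 [0.50593414 0.37189471] 0.0002616436565594957
slide [0.008 0.005 0.616] rot [ 0.002  0.008 -0.002] | now [0.5066 0.3704 0.166 ] F [0.3 0.1 0.3] grip 0.0684 0.0 t 37.4 j [ 0.63  0.52  0.25  1.3  -0.    0.66]
```

View pics/w5.png

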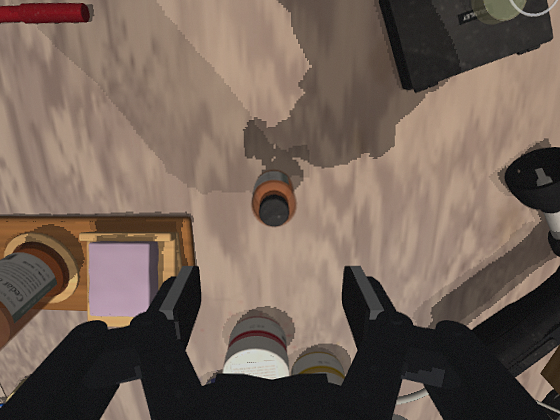

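Wrist view: small bottle at (273,205) centred between the fingers, the white-lidded jar (257,345) well beyond, the area clear.

Request:
{"api": "drive_tool", "payload": {
  "slide": [
    [0, 0.004, 0.05],
    [0.002, 0.004, 0.15],
    [0.002, 0.004, 0.27],
    [0.002, 0.004, 0.39],
    [0.002, 0.004, 0.49],
    [0.002, 0.004, 0.57],
    [0.002, 0.004, 0.6],
    [0.002, 0.004, 0.612]
  ],
  "rotation": [
    [0, 0, 0],
    [0, 0, 0],
    [0, 0, 0],
    [0, 0, 0],
    [0, 0, 0],
    [0, 0, 0],
    [0, 0, 0],
    [0, 0, 0]
  ]
}}

```text
clock: 38.4
eef_pos: [0.5061, 0.3718, 0.0119]
tool_rot: [0.015, 1.0, 0.0, 0.001]
ft_force: [-0.3, 0.5, -0.5]
grip_width: 0.0683
grasp_force: 0.0
```

Request:
{"api": "drive_tool", "payload": {
  "slide": [
    [0, 0, 0],
    [0, 0, 0],
    [0, 0, 0],
    [0, 0, 0],
    [0, 0, 0],
    [0, 0, 0],
    [0, 0, 0],
    [0, 0, 0]
  ],
  "rotation": [
    [0, 0, 0],
    [0, 0, 0],
    [0, 0, 0],
    [0, 0, 0],
    [0, 0, 0],
    [0, 0, 0],
    [0, 0, 0],
    [0, 0, 0]
  ],
  "gripper": 0.2
}}

```text
clock: 39.4
eef_pos: [0.507, 0.3725, 0.0135]
tool_rot: [0.015, 1.0, 0.001, 0.003]
ft_force: [-0.1, -0.8, 6.1]
grip_width: 0.0355
grasp_force: 60.1
```

Request:
{"api": "drive_tool", "payload": {
  "slide": [
    [0, 0, -0.04],
    [0, 0, -0.13],
    [0, 0, -0.26],
    [0, 0, -0.4],
    [0, 0, -0.55],
    [0, 0, -0.66],
    [0, 0, -0.72],
    [0, 0, -0.72]
  ],
  "rotation": [
    [0, 0, 0],
    [0, 0, 0],
    [0, 0, 0],
    [0, 0, 0],
    [0, 0, 0],
    [0, 0, 0],
    [0, 0, 0],
    [0, 0, 0]
  ]
}}

```text
clock: 40.4
eef_pos: [0.5059, 0.3721, 0.1929]
tool_rot: [0.015, 1.0, 0.001, 0.002]
ft_force: [0.4, 0.8, -1.1]
grip_width: 0.0356
grasp_force: 59.8
```

```bash
python3 - <<'E'
from h import *
plan((.46,.13,.19),tool(88.3)); plan((.5757,-.0983,.15),tool(88.3))
E
```

```text
slide [ 0.155 -0.973  0.01 ] rot [0.002 0.008 0.   ] | now [0.5059 0.3721 0.1929] F [ 0.4  0.8 -1.1] grip 0.0356 59.8 t 40.4 j [ 0.63  0.51  0.3   1.36 -0.    0.66]
slide [-0.334 -1.873  0.171] rot [0.002 0.008 0.   ] | now [0.5059 0.3721 0.1929] F [ 0.4  0.8 -1.1] grip 0.0356 59.8 t 40.4 j [ 0.63  0.51  0.3   1.36 -0.    0.66]
```

Request:
{"api": "drive_tool", "payload": {
  "slide": [
    [0.03, -0.06, 0],
    [0.08, -0.18, 0],
    [0.13, -0.36, 0],
    [0.155, -0.55, 0],
    [0.155, -0.74, 0],
    [0.155, -0.89, 0],
    [0.155, -0.98, 0],
    [0.155, -1, 0]
  ],
  "rotation": [
    [0, 0, 0],
    [0, 0, 0],
    [0, 0, 0],
    [0, 0, 0],
    [0, 0, 0],
    [0, 0, 0],
    [0, 0, 0],
    [0, 0, 0]
  ]
}}

```text
clock: 41.4
eef_pos: [0.4584, 0.1217, 0.1905]
tool_rot: [0.016, 1.0, -0.0, -0.0]
ft_force: [1.7, -0.5, -0.6]
grip_width: 0.0361
grasp_force: 60.0
```

```bash
python3 - <<'E'
from h import *
plan((.5757,-.0983,.12),tool(88.3))
E
```

```text
slide [-0.497 -0.865  0.283] rot [-0.001 -0.    -0.004] | now [0.4584 0.1217 0.1905] F [ 1.7 -0.5 -0.6] grip 0.0361 60.0 t 41.4 j [ 0.26  0.21 -0.14  1.22 -0.    0.29]
```

Request:
{"api": "drive_tool", "payload": {
  "slide": [
    [0, -0.06, 0],
    [0, -0.2, 0],
    [0, -0.42, 0],
    [-0.04, -0.64, 0],
    [-0.16, -0.8, 0],
    [-0.32, -0.865, 0],
    [-0.45, -0.865, 0],
    [-0.497, -0.865, 0]
  ],
  "rotation": [
    [0, 0, 0],
    [0, 0, 0],
    [0, 0, 0],
    [0, 0, 0],
    [0, 0, 0],
    [0, 0, 0],
    [0, 0, 0],
    [0, 0, 0]
  ]
}}

```text
clock: 42.4
eef_pos: [0.5786, -0.0968, 0.1911]
tool_rot: [0.014, 1.0, 0.0, 0.001]
ft_force: [-1.6, -0.3, -0.9]
grip_width: 0.0357
grasp_force: 60.0
```

```bash
python3 - <<'E'
from h import *
plan((.5757,-.0983,.037),tool(88.3))
E
```

```text
slide [ 0.013 -0.007  0.616] rot [0.001 0.004 0.001] | now [ 0.5786 -0.0968  0.1911] F [-1.6 -0.3 -0.9] grip 0.0357 60.0 t 42.4 j [-0.17  0.43  0.17  1.31  0.   -0.14]
```

Request:
{"api": "drive_tool", "payload": {
  "slide": [
    [0.004, -0.004, 0.05],
    [0.008, -0.006, 0.15],
    [0.008, -0.006, 0.27],
    [0.008, -0.006, 0.39],
    [0.008, -0.006, 0.49],
    [0.008, -0.006, 0.57],
    [0.008, -0.006, 0.605],
    [0.008, -0.006, 0.612]
  ],
  "rotation": [
    [0, 0, 0],
    [0, 0, 0],
    [0, 0, 0],
    [0, 0, 0],
    [0, 0, 0],
    [0, 0, 0],
    [0, 0, 0],
    [0, 0, 0]
  ]
}}

```text
clock: 43.4
eef_pos: [0.5746, -0.0978, 0.0388]
tool_rot: [0.015, 1.0, 0.0, 0.001]
ft_force: [-0.0, 0.2, -1.3]
grip_width: 0.0359
grasp_force: 60.0
```

```bash
python3 - <<'E'
from h import *
loc("scene",(.5757,-.0983),.019,.026,.045);loc("side",(.5757,-.0983),.019,.026,.045)
plan((.5757,-.0983,.0305),tool(88.3))
c=cam("scene");cv2.imwrite("pics/s6.png",cv2.resize(c["image"][150:290,200:400,::-1],None,fx=4,fy=4,interpolation=cv2.INTER_CUBIC))
E
```

```text
scene 73 [ 0.5737898  -0.09998644] 0.0012102632902624762
side 62 [ 0.57368573 -0.09675174] 0.0018339698552131526
slide [ 0.001 -0.001  0.037] rot [0.    0.007 0.001] | now [ 0.5758 -0.0981  0.0398] F [ 0.4  0.6 -0.4] grip 0.0357 60.0 t 43.5 j [-0.17  0.55 -0.06  0.96  0.   -0.14]
```

View pics/s6.png

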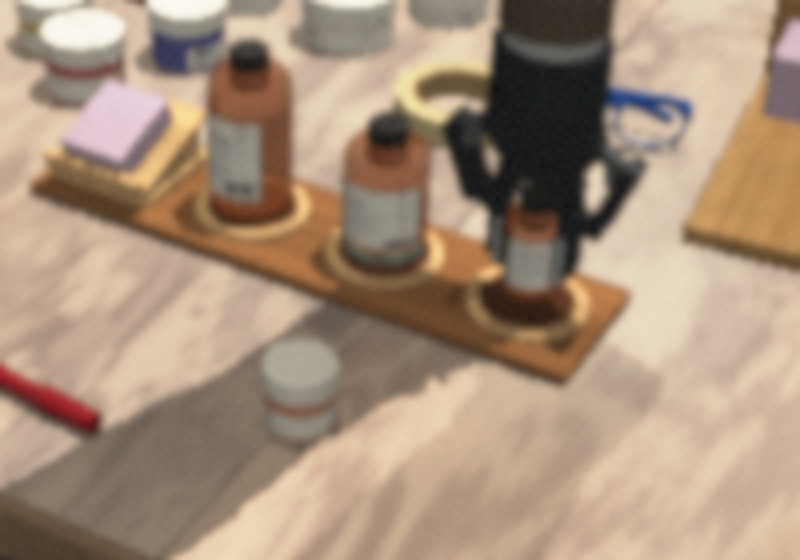

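The view shows slice and both larger bottles well placed and the small bottle hovering over the last coaster, (535,265) over ring centre (530,300). Set it down.

Request:
{"api": "drive_tool", "payload": {
  "slide": [
    [-0.003, 0, 0.005],
    [-0.005, 0, 0.011],
    [-0.005, 0, 0.017],
    [-0.005, 0, 0.023],
    [-0.005, 0, 0.028],
    [-0.005, 0, 0.033],
    [-0.005, 0, 0.037],
    [-0.005, 0, 0.037]
  ],
  "rotation": [
    [0, 0, 0],
    [0, 0, 0],
    [0, 0, 0],
    [0, 0, 0],
    [0, 0, 0],
    [0, 0, 0],
    [0, 0, 0],
    [0, 0, 0]
  ]
}}

```text
clock: 44.55
eef_pos: [0.5771, -0.0982, 0.0304]
tool_rot: [0.015, 1.0, 0.0, 0.002]
ft_force: [-1.4, 0.4, 3.3]
grip_width: 0.0359
grasp_force: 60.4
```

Request:
{"api": "drive_tool", "payload": {
  "slide": [
    [0, 0, 0],
    [0, 0, 0],
    [0, 0, 0],
    [0, 0, 0],
    [0, 0, 0],
    [0, 0, 0],
    [0, 0, 0],
    [0, 0, 0]
  ],
  "rotation": [
    [0, 0, 0],
    [0, 0, 0],
    [0, 0, 0],
    [0, 0, 0],
    [0, 0, 0],
    [0, 0, 0],
    [0, 0, 0],
    [0, 0, 0]
  ],
  "gripper": 0.8
}}

```text
clock: 45.55
eef_pos: [0.577, -0.0982, 0.03]
tool_rot: [0.015, 1.0, 0.0, 0.002]
ft_force: [0.5, -0.1, 0.4]
grip_width: 0.0683
grasp_force: 0.0
```

Request:
{"api": "drive_tool", "payload": {
  "slide": [
    [0, 0, -0.04],
    [0, 0, -0.12],
    [0, 0, -0.26],
    [0, 0, -0.42],
    [0, 0, -0.58],
    [0, 0, -0.72],
    [0, 0, -0.8],
    [0, 0, -0.8]
  ],
  "rotation": [
    [0, 0, 0],
    [0, 0, 0],
    [0, 0, 0],
    [0, 0, 0],
    [0, 0, 0],
    [0, 0, 0],
    [0, 0, 0],
    [0, 0, 0]
  ]
}}

```text
clock: 46.55
eef_pos: [0.5777, -0.0984, 0.2328]
tool_rot: [0.015, 1.0, -0.0, 0.004]
ft_force: [-0.3, 0.1, 0.0]
grip_width: 0.0687
grasp_force: 0.0
```

```bash
python3 - <<'E'
from h import *
for n in("scene","side"):
    loc(n,(.5757,-.0983),.019,.026,.062);loc(n,(.579,.0115),.0305,.03,.08);loc(n,(.582,.122),.031,.03,.1)
c=cam("side");cv2.imwrite("pics/s7.png",cv2.resize(c["image"][170:310,140:340,::-1],None,fx=4,fy=4,interpolation=cv2.INTER_CUBIC))
plan((.5757,-.0983,.23),tool(88.3))
E
```

```text
scene 157 [ 0.57616747 -0.10041653] 0.000978070342795408
scene 342 [0.57867433 0.0102131 ] 0.0010690885438158443
scene 468 [0.58336528 0.12194255] 0.0011679154389509347
side 145 [ 0.574823   -0.09799742] 0.0011819536882030533
side 363 [0.57780064 0.01236392] 0.0010790167803923
side 603 [0.58222736 0.12381394] 0.0009231952706498563
slide [ 0.    -0.001 -0.005] rot [0.001 0.001 0.   ] | now [ 0.5758 -0.0981  0.2288] F [-0.2 -0.  -0.4] grip 0.0683 0.0 t 46.9 j [-0.17  0.41  0.24  1.4   0.   -0.14]
```

View pics/s7.png

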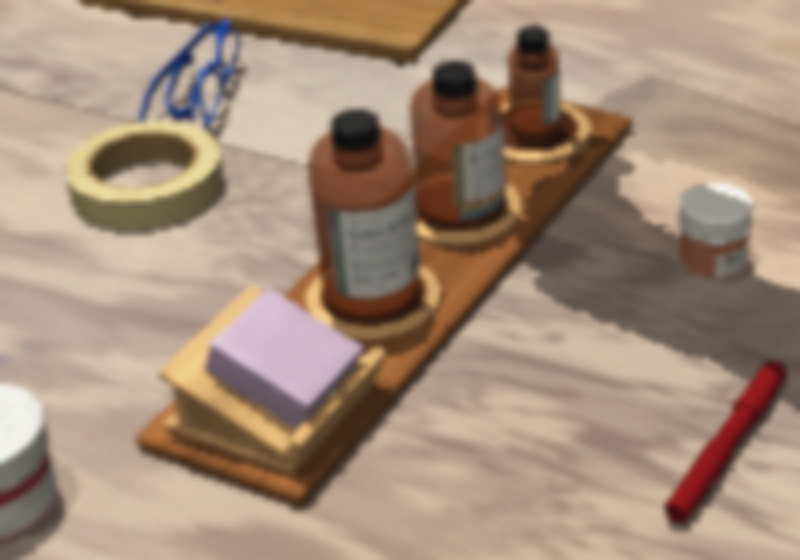

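All is in place: slice (285,355) on the rest against its ledge; tall (365,215), middle (460,145) and small (535,90) bottles upright on their coasters; jar and marker untouched.

```bash
python3 -c "
from h import *
print(bot.job_done())"
```

```text
the job is handed in; nothing more can be done
None
```

The job is handed in: the soap slice lies flat against the ledge, and the tall, middle and small bottles stand upright in that order from the rest, each within about 2 mm of its coaster's centre; everything is released and the jar and marker were not touched, at about 47 s of the 96 s allowed.

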